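# Check the truffle, then hold its tray over the catch bowl

### The arm

A 6-joint arm with a two-finger parallel gripper is mounted at the origin on the work surface. World frame = base frame: x ahead of the robot, y to its left, z up, the work surface at z = 0. Lengths are in m, angles in degrees, forces in N, time in s.
With the tool pointing down it reaches from about 0.4 to 0.825 m from the base axis. Payload 7 kg.
Tool frame: the origin (TCP) lies between the finger pads; the fingertips stand 25 mm ahead of it and the grasp point (between the pads) lies 6 mm ahead of it; z points along the fingers, y is the line along which they close (so a half turn about z gives the same grasp; the last joint's range is limited). The gripper opens to 88 mm and grips with 3 to 60 N. Pads are 19 mm wide; open, the fingers measure 130 mm over their backs; the gripper's body (78 mm by 193 mm) begins 47 mm behind the grasp point.
Start: joints at [88.413, 20.546, 0.682, 0, -70.136, -16.507], TCP at [0.21, 0.642, 0.252] pointing down, gripper open.
Joint ranges: [-176.03, 176.03], [-82.01, 121.73], [-58.28, 71.71], [-173.87, 95.51], [-174.79, -0.11], [-173.66, 173.66]. Speed limits (degrees/s): [136.94, 136.94, 172.46, 180, 180, 180].

### API

Orientations are given as [roll, pitch, yaw] about the fixed x, y, z axes, in that order (R = Rz(yaw) Ry(pitch) Rx(roll)).
In Python, from plant import r gives the robot as it stands.
- The arm moves only by the shell command python3 -m crank 'ROWS' [FORCE]. ROWS is JSON, a list of rows, each a list of 3 entries, a list of its own where there are three numbers: the turn, a rotation vector about the tool's x, y, z in degrees, then the shift along the tool's x, y, z in cm, then the closure, from -1 (fully open) to 1 (shut). In form: [[[wx, wy, wz], [dx, dy, dz], fingers], ...]. A call has 1 to 8 rows; each row shifts and turns the commanded pose from where the row before left it, along the tool's axes as they then stand; what a row does not reach is not made up. A row lasts 1/10 s, in which the tool goes at most 50 mm and 8.59 degrees, less where a joint would pass 70% of its speed; a pose out of reach is approached as far as the arm can. A call with a gripper value outside its range is refused whole. The fingers move at their own pace and stop on an object; FORCE is the grip in N (left out, the last holds). Time passes only in rows, so rows that do not move let the fingers close. It gives the time, the measured TCP pose, the force, the opening and the grip force at its end, in the units of the state.
- r.get_state(): the state, without advancing time (a new reading comes with each control period).
- r.capture(name): name is "scene" or "side" or "wrist"; returns a dict with "color" (400x640x3 uint8, red, green, blue), "range_z" (400x640 float32, m along the optical axis (not along the pixel's ray), 0 where there is no reading), "intrinsics" (3x3 intrinsics, pixels), "world_from_camera" (4x4, takes a point from camera to world coordinates); the wrist camera has in their place "hand_eye" (4x4, takes a point from camera to tool coordinates, whose origin is the TCP and whose axes are the flange's). Camera axes: x right, y down, z forward; pixel columns grow to the right and rows downward; lengths in m; the calibration is good to about 2 mm. The wrist camera is an equidistant fisheye: a pixel r from the principal point sees the ray r / f radians off the axis. A picture is of the moment at which its call begins: read the wrist's pose just before it.
- r.close_job(): hands the job in; it is judged then, once.
The state is a dict: "time_s": time; "joints": joint angles; "qd": joint speeds; "joint_torque": joint torques, N m; "tcp_pos": TCP position; "eef_rot": TCP orientation; "contact_force": force on the tool from outside, world axes, zero at the start; "moment": the same for the moment, N m; "gripper_width": finger opening in m; "gripper_force": force on a finger pad.
Only numpy, scipy, OpenCV 4.12 (cv2) and the standard library are available. Lean on these libraries where they do the work, as an engineer would, in place of code of your own. Each camera call takes 0.05 s, during which the arm holds its last target. There are 200 camera calls.

### The job

Take the yellow stick thermometer out of its blue stand, point its lens straight at the dark chocolate truffle from about 5 cm above the truffle's top, hold it steady there for two seconds, and put the thermometer back in its stand. Then lift the dark truffle's tray by its handle, carry it without letting the truffle roll out of its pocket, and finish still holding the tray level and still, with the truffle over the middle of the turquoise bowl and the tray some 5 cm above the bowl's rim, ready to be decorated. Touch neither truffle, and leave the pink truffle's tray and everything else where they are.

Things in the scene. Friction and masses are not known exactly. Their poses are not given: they have to be found in the camera images.
- thermo_center (a point): Stick infrared thermometer, 130 mm tall, standing upright in the stand and loose in it: centre of the thing, 65 mm above its lower end. z runs up along the stick. Its upper part (from 50 mm to 130 mm above the lower end) is a yellow block 32 x 32 mm, faces along its own x and y, gripped there (best about 100 mm above the lower end); a small dark screen is on its -x face. Its lower part is a black barrel of 30 mm diameter. 0.12 kg.
- thermo_lens (a point): The thermometer's red-ringed lens: centre of its flat lower end, 65 mm below the centre. It looks along -z, straight out of the lower end.
- stand_well (a point): Blue thermometer stand, fixed: centre of the floor of its well, 8 mm above the table. The well is 44 mm square (sides along its x and y; z up), 50 mm deep, and above that the mouth flares out to about 64 mm square, with its top 72 mm above the table; black foot 90 mm square. The thermometer starts standing upright on the floor of the well, in its middle.
- tray_handle (a point): The tray with the dark truffle: centre of its handle bar, 71 mm above the tray's underside (the tray stands on the table). Cream tray 130 mm (its x) x 90 mm (its y) x 6 mm, with a wooden handle across its middle: a bar 12 mm thick along the tray's x, 60 mm long along y, from 56 to 86 mm above the underside, on two posts. The truffle pocket is towards +x. Tray about 0.18 kg (varies), balanced under the handle.
- tray_pocket (a point): Centre of the floor of the tray's steel truffle pocket: 42 mm from the handle's centre along the tray's +x, 62 mm lower than the bar's centre (9 mm above the underside). The pocket is a round dish of 40 mm inner and 48 mm outer diameter with a rim 5 mm high; tilted over about 40 degrees, or jerked, the truffle rolls out.
- truffle_center (a point): Dark brown chocolate truffle: a loose ball of 30 mm diameter, about 18 g, in the tray's pocket, its centre 15 mm above the pocket floor. This is its centre.
- pink_tray_handle (a point): Another tray of the same shape and size, carrying the pink truffle: centre of its handle bar. To be left alone. The two trays may change places.
- pink_truffle_center (a point): Pink truffle, 30 mm diameter, loose in the pocket of the other tray: its centre. To be left alone.
- bowl_rim (a point): Turquoise catch bowl, empty, 160 mm across its mouth and 50 mm high, standing loose on the table: centre of its mouth, at rim height (50 mm above the table).
- tin_center (a point): Red tin, 64 mm diameter, 75 mm high, standing: its centre. To be left alone.
- spatula_grip (a point): Spatula lying on the table, 260 mm long: a point on its handle. To be left alone.
- mould: Flat magenta mould, 130 x 170 x 18 mm, lying on the table: centre of its underside. To be left alone.
- thermo: The whole thermometer; its origin is at its lower end (the lens).
- tray: The dark truffle's tray as a whole; its origin is at the middle of its underside, x towards the pocket, z up.

How it is judged (in metres and radians):
On the way, in this order (a step that is already met when the one before it is completed fails the run):
1. the held thermometer points steadily at the dark truffle from a few centimetres above it (x of truffle_center in the frame of thermo_lens between -0.014 and 0.014 m and y of truffle_center in the frame of thermo_lens between -0.014 and 0.014 m and z of truffle_center in the frame of thermo_lens between -0.105 and -0.035 m and linear speed of thermo below 0.03 m/s and contact force between the fingers and thermo above 0.5 N and angle between thermo_lens's own z axis and vertical below 1 rad), for 1.2 s.
2. the thermometer is back upright on the floor of its stand's well, let go (horizontal distance between thermo_lens and stand_well below 0.016 m and z of thermo_lens in the frame of stand_well between -0.004 and 0.006 m and angle between thermo_lens's own z axis and vertical below 0.2 rad and contact force between the fingers and thermo below 0.1 N), for 0.2 s.
At the end, for the whole second after the job is handed in: Tray held by the fingers, still and level (0.15 rad), underside 13 to 106 mm above the bowl rim, dark truffle in its pocket and within 35 mm of the bowl middle; thermometer upright in its stand, let go. Aim: truffle within 14 mm of the lens axis, 35 to 105 mm from the lens, for 1.2 s (all of step 2 and contact force between the fingers and tray above 1 N and horizontal distance between truffle_center and bowl_rim below 0.035 m and z of tray_pocket in the frame of bowl_rim between 0.022 and 0.115 m and angle between tray's own z axis and vertical below 0.15 rad and distance between truffle_center and tray_pocket below 0.022 m and linear speed of each of tray, thermo below 0.03 m/s and angular speed of tray below 0.3 rad/s); the arm keeps its last pose, push and grip.
It fails at once if the dark truffle left its pocket (distance between truffle_center and tray_pocket above 0.026 m).
It fails at once if a truffle was touched by the fingers or the thermometer (contact force between any of the fingers, thermo and truffle above 0.2 N or contact force between any of the fingers, thermo and pink_truffle above 0.2 N).
It fails at once if the pink truffle's tray, the bowl or another bystander was moved (distance of any of pink_tray_handle, bowl_rim, tin_center, mould from where it was at the start of the episode above 0.02 m or distance of any of pink_truffle_center, spatula_grip from where it was at the start of the episode above 0.03 m).
It also fails if it takes over 72 s, if anything falls off the work surface, if the arm or the gripper's body presses on something with over 40 N, if the wrist force passes 120 N, or if a joint passes its speed limit or range.

## Working session

There is one attempt and no reset: what is moved stays moved. The work goes in short steps, Python scripts to look and compute and a shell command to move; the robot and the scene stay as the last step left them, time stands still between calls to the robot, and variables do not carry over. Pictures are saved under pics/ and viewed, at most 10 in all, crops included, and the job is handed in when it is done.

```bash
ls; mkdir -p pics
cat > h.py <<'E'
import numpy as np, cv2
from plant import r
def cloud(c):
    K=np.array(c["intrinsics"]);d=c["range_z"];v,u=np.indices(d.shape)
    P=np.stack([(u-K[0,2])/K[0,0]*d,(v-K[1,2])/K[1,1]*d,d],-1)
    T=np.array(c["world_from_camera"]);W=P@T[:3,:3].T+T[:3,3];W[d<=0]=np.nan
    return W
E
python3 - <<'E'
from h import *
import pickle
for n in("scene","side"):
    c=r.capture(n);pickle.dump(c,open(n+".pkl","wb"));cv2.imwrite(f"pics/{n}.png",c["color"][...,::-1])
    print(n,np.array(c["world_from_camera"]).round(3).tolist(),np.array(c["intrinsics"]).round(1).tolist())
s=r.get_state();print(s)
E
```

```text
pics
scene [[0.593, 0.645, -0.482, 1.062], [0.805, -0.487, 0.338, -0.366], [-0.016, -0.589, -0.808, 0.932], [0.0, 0.0, 0.0, 1.0]] [[458.3, 0.0, 314.9], [0.0, 458.3, 209.1], [0.0, 0.0, 1.0]]
side [[-0.98, -0.124, 0.155, 0.396], [-0.198, 0.608, -0.769, 0.8], [0.001, -0.784, -0.621, 0.774], [0.0, 0.0, 0.0, 1.0]] [[491.6, 0.0, 315.8], [0.0, 491.6, 193.0], [0.0, 0.0, 1.0]]
{'time_s': 0.1, 'joints': array([ 8.84133987e+01,  2.05858601e+01,  6.39086225e-01, -1.83756218e-02,
       -7.01347834e+01, -1.65070557e+01]), 'qd': array([-0.01125643, -0.09726801,  0.14415279,  0.04796659,  0.068949  ,
        0.00790262]), 'joint_torque': array([-1.65970010e-03, -5.84164703e+01,  2.93750829e+01,  7.01546922e+00,
        1.01626298e-02, -5.98148654e-05]), 'tcp_pos': array([0.20952836, 0.6412385 , 0.25073142]), 'eef_rot': array([ 1.79916895e+02, -6.61205835e-03, -1.80999087e+01]), 'contact_force': array([0.50222527, 0.3772491 , 0.95490532]), 'moment': array([ 0.00084592, -0.01807731, -0.022291  ]), 'gripper_force': 0.0, 'gripper_width': 0.08753476452512708}
```

View pics/scene.png

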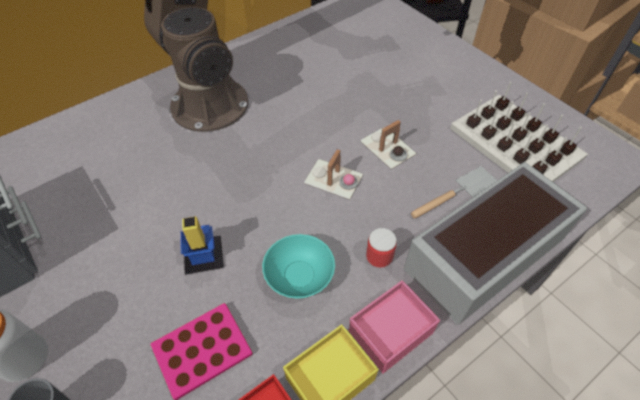

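View pics/side.png

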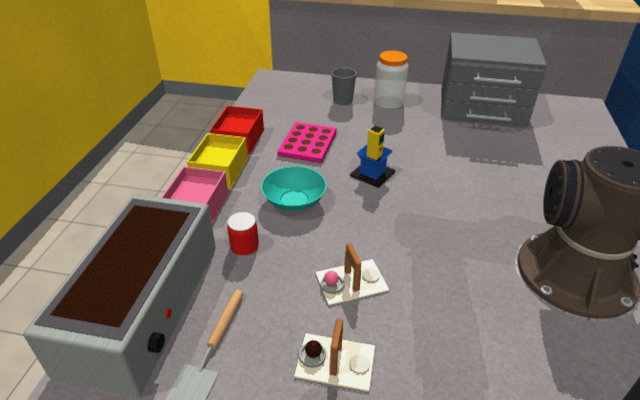

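The scene picture shows the dark truffle at (398,152), the pink one at (348,180), the thermometer at (193,235), the bowl at (299,267) and the tin at (381,247). In the side picture the dark truffle is at (313,349) and the thermometer at (375,145).

```bash
cat > m.py <<'E'
from h import *
import pickle
for n in("scene","side"):
    c=pickle.load(open(n+".pkl","rb"));W=cloud(c);hsv=cv2.cvtColor(c["color"],cv2.COLOR_RGB2HSV).astype(int)
    H,S,V=hsv[...,0],hsv[...,1],hsv[...,2];x,y,z=W[...,0],W[...,1],W[...,2]
    box=np.zeros(H.shape,bool)
    def go(name,u0,u1,v0,v1,m):
        b=box.copy();b[v0:v1,u0:u1]=1;q=W[b&m&np.isfinite(z)]
        if len(q)<3:print(n,name,"none");return q
        print(n,name,len(q),"med",np.median(q,0).round(3),"min",q.min(0).round(3),"max",q.max(0).round(3),end=" ")
        (cx,cy),(w,h),a=cv2.minAreaRect((q[:,:2]*1000).astype(np.float32));print("rect",round(cx),round(cy),round(w),round(h),round(a,1));return q
    R={"scene":dict(th=(170,225,205,280),bowl=(255,345,230,305),dt=(355,420,110,170),pt=(300,366,145,200),tin=(360,400,225,270)),
       "side":dict(th=(345,400,120,190),bowl=(255,335,160,215),dt=(290,385,315,395),pt=(310,392,240,305),tin=(225,262,210,257))}[n]
    go("yellow",*R["th"],(H>20)&(H<35)&(S>120)&(V>80)&(z>.06))
    go("yellowtop",*R["th"],(z>.13))
    go("blue",*R["th"],(H>105)&(H<128)&(S>120)&(z>.065)&(z<.085))
    go("foot",*R["th"],(V<60)&(z<.02))
    go("bowlrim",*R["bowl"],(H>75)&(H<98)&(S>100)&(z>.044))
    for t in("dt","pt"):
        go(t+"plate",*R[t],(z>.003)&(z<.012)&(V>110)&(S<80))
        go(t+"bar",*R[t],(z>.06)&(z<.1))
        go(t+"bartop",*R[t],(z>.081)&(z<.1))
        go(t+"ball",*R[t],(z>.016)&(z<.05)&((S>70)|(V<70))&((H<4)|(H>150) if t=="pt" else (V<75)))
    go("tin",*R["tin"],(z>.07))
E
python3 m.py
```

```text
scene yellow 377 med [ 0.471 -0.27   0.108] min [ 0.454 -0.285  0.06 ] max [ 0.478 -0.25   0.143] rect 462 -268 30 27 65.8
scene yellowtop 214 med [ 0.461 -0.268  0.139] min [ 0.438 -0.286  0.13 ] max [ 0.477 -0.248  0.143] rect 458 -267 32 33 62.8
scene blue 229 med [ 0.465 -0.267  0.069] min [ 0.42  -0.308  0.065] max [ 0.501 -0.226  0.075] rect 458 -267 70 70 65.0
scene foot 465 med [ 0.48  -0.262  0.008] min [ 0.432 -0.321  0.003] max [ 0.513 -0.211  0.014] rect 458 -266 86 86 65.1
scene bowlrim 451 med [ 0.607 -0.083  0.049] min [ 0.557 -0.193  0.044] max [ 0.713 -0.038  0.055] rect 635 -115 156 155 62.8
scene dtplate 1208 med [0.454 0.303 0.006] min [0.289 0.19  0.003] max [0.556 0.476 0.012] rect 435 334 188 238 50.8
scene dtbar 197 med [0.463 0.302 0.08 ] min [0.451 0.275 0.06 ] max [0.469 0.339 0.092] rect 460 307 16 64 2.1
scene dtbartop 96 med [0.461 0.306 0.087] min [0.451 0.275 0.081] max [0.469 0.337 0.092] rect 461 306 15 62 5.5
scene dtball 16 med [0.51  0.299 0.033] min [0.501 0.29  0.027] max [0.513 0.31  0.04 ] rect 509 299 19 9 58.1
scene ptplate 1213 med [0.454 0
[... 1460 characters left out ...]
] rect 460 307 60 12 89.7
side dtball 206 med [0.499 0.311 0.035] min [0.486 0.296 0.019] max [0.513 0.32  0.042] rect 499 308 26 22 50.7
side ptplate 1941 med [0.454 0.118 0.007] min [ 0.376 -0.019  0.003] max [0.564 0.19  0.012] rect 459 87 181 183 11.6
side ptbar 278 med [0.458 0.127 0.084] min [0.44  0.092 0.06 ] max [0.477 0.149 0.092] rect 459 119 13 65 28.2
side ptbartop 158 med [0.458 0.121 0.087] min [0.441 0.093 0.081] max [0.476 0.149 0.092] rect 458 120 12 62 28.2
side ptball 158 med [0.497 0.144 0.034] min [0.485 0.131 0.019] max [0.511 0.152 0.043] rect 498 141 21 26 87.3
side tin 433 med [0.707 0.064 0.077] min [0.678 0.03  0.07 ] max [0.736 0.091 0.081] rect 708 62 57 61 14.3
```

```bash
cat > go.py <<'E'
# usage: go.py x y z yaw -> tool shift (cm) and turn (deg) still needed, from the measured pose
import sys
from h import *
from scipy.spatial.transform import Rotation as Ro
t=[float(a) for a in sys.argv[1:5]];s=r.get_state()
R=Ro.from_euler("xyz",s["eef_rot"],degrees=True);G=Ro.from_euler("xyz",[180,0,t[3]],degrees=True)
print("t",round(s["time_s"],2),"shift",(R.inv().apply(np.array(t[:3])-s["tcp_pos"])*100).round(2),"turn",(R.inv()*G).as_rotvec(degrees=True).round(2),"w",round(s["gripper_width"],4),"F",round(s["gripper_force"],1),s["contact_force"].round(1))
E
python3 -m crank '[[[0,0,8.1],[0,0,0],-1],[[0,0,8.1],[0,0,0],-1],[[0,0,8.1],[0,0,0],-1],[[0,0,8.1],[0,0,0],-1],[[0,0,8.1],[0,0,0],-1],[[0,0,8.1],[0,0,0],-1],[[0,0,8.1],[0,0,0],-1],[[0,0,8.1],[0,0,0],-1]]'
python3 -m crank '[[[0,0,8.05],[0,0,0],-1],[[0,0,8.05],[0,0,0],-1],[[0,0,8.05],[0,0,0],-1],[[0,0,8.05],[0,0,0],-1],[[0,0,0],[2.2,-4,0],-1],[[0,0,0],[2.2,-4,0],-1],[[0,0,0],[2.2,-4,0],-1],[[0,0,0],[2.2,-4,0],-1]]'
python3 -m crank '[[[0,0,0],[2.2,-4,0],-1],[[0,0,0],[2.2,-4,0],-1],[[0,0,0],[2.2,-4,0],-1],[[0,0,0],[2.2,-4,0],-1],[[0,0,0],[2.2,-4,0],-1],[[0,0,0],[2.2,-4,0],-1],[[0,0,0],[2.2,-4,0],-1],[[0,0,0],[2.2,-4,0],-1]]'
python3 -m crank '[[[0,0,0],[4.1,-1.2,0],-1],[[0,0,0],[4.1,-1.2,0],-1],[[0,0,0],[4.1,-1.2,0],-1],[[0,0,0],[4.1,-1.2,0],-1],[[0,0,0],[4.1,-1.2,0],-1],[[0,0,0],[4.1,-1.2,0],-1],[[0,0,0],[4.1,-1.2,0],-1],[[0,0,0],[0,0,0],-1]]'
python3 go.py .458 -.267 .24 -115
```

```text
time_s: 0.9
tcp_pos: [0.2096, 0.6413, 0.251]
eef_rot: [180.0, -0.1, -83.2]
contact_force: [0.4, 0.3, 0.4]
gripper_width: 0.0876
gripper_force: 0.0
time_s: 1.7
tcp_pos: [0.3178, 0.4924, 0.2511]
eef_rot: [-180.0, -0.0, -115.1]
contact_force: [1.1, 0.3, 0.1]
gripper_width: 0.0879
gripper_force: 0.0
time_s: 2.5
tcp_pos: [0.533, 0.1972, 0.2514]
eef_rot: [180.0, -0.0, -115.1]
contact_force: [0.8, 0.8, 1.1]
gripper_width: 0.0876
gripper_force: 0.0
time_s: 3.3
tcp_pos: [0.4853, -0.1002, 0.2513]
eef_rot: [180.0, -0.0, -115.3]
contact_force: [-0.1, -0.4, -0.8]
gripper_width: 0.0878
gripper_force: 0.0
t 3.3 shift [16.24 -4.67  1.14] turn [ 0.04 -0.04 -0.33] w 0.0878 F 0.0 [-0.1 -0.4 -0.8]
```

```bash
python3 -m crank '[[[0,0,0],[4,-1.2,0],-1],[[0,0,0],[4,-1.2,0],-1],[[0,0,0],[4,-1.2,0],-1],[[0,0,0],[4.1,-1.1,0],-1],[[0,0,0],[0,0,0],-1],[[0,0,0],[0,0,0],-1]]'
python3 go.py .458 -.267 .114 -115
python3 - <<'E'
from h import *
c=r.capture("wrist");cv2.imwrite("pics/w1.png",c["color"][...,::-1]);print(np.array(c["hand_eye"]).round(3).tolist(),c["intrinsics"])
E
```

```text
time_s: 3.9
tcp_pos: [0.4606, -0.2629, 0.251]
eef_rot: [179.9, -0.0, -115.2]
contact_force: [0.8, 0.3, -0.4]
gripper_width: 0.088
gripper_force: 0.0
t 3.9 shift [ 0.49  0.05 13.7 ] turn [ 0.06 -0.   -0.23] w 0.088 F 0.0 [ 0.8  0.3 -0.4]
[[-0.0, -0.962, -0.274, 0.072], [1.0, 0.0, -0.0, 0.0], [0.0, -0.274, 0.962, -0.134], [0.0, 0.0, 0.0, 1.0]] [[309.70691629   0.         320.36009423]
 [  0.         309.70691629 198.94343504]
 [  0.           0.           1.        ]]
```

View pics/w1.png

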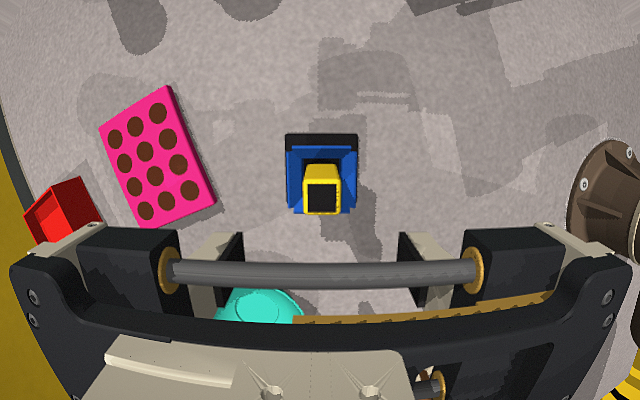

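The wrist picture shows the thermometer top at (322,197), square to the fingers and centred between them. I'm descending and gripping.

```bash
python3 -m crank '[[[0,0,0],[0.5,0,2],-1],[[0,0,0],[0,0,2.4],-1],[[0,0,0],[0,0,2.4],-1],[[0,0,0],[0,0,2.4],-1],[[0,0,0],[0,0,2.4],-1],[[0,0,0],[0,0,2.1],-1],[[0,0,0],[0,0,0],-1],[[0,0,0],[0,0,0],-1]]'
python3 go.py .458 -.267 .114 -115
python3 -m crank '[[[0,0,0],[0,0,0],1],[[0,0,0],[0,0,0],1],[[0,0,0],[0,0,0],1],[[0,0,0],[0,0,0],1],[[0,0,0],[0,0,0],1],[[0,0,0],[0,0,0],1],[[0,0,0],[0,0,0],1],[[0,0,0],[0,0,0],1]]' 25
python3 go.py .458 -.267 .114 -115
```

```text
time_s: 4.75
tcp_pos: [0.4594, -0.266, 0.115]
eef_rot: [180.0, -0.0, -115.0]
contact_force: [0.5, -0.4, 0.3]
gripper_width: 0.0873
gripper_force: 0.0
t 4.75 shift [0.15 0.09 0.1 ] turn [ 0.02 -0.02  0.01] w 0.0873 F 0.0 [ 0.5 -0.4  0.3]
time_s: 5.55
tcp_pos: [0.4588, -0.2669, 0.1145]
eef_rot: [180.0, -0.0, -115.1]
contact_force: [-0.1, 0.0, -1.0]
gripper_width: 0.0314
gripper_force: 25.0
t 5.55 shift [0.05 0.07 0.05] turn [ 0.01 -0.   -0.1 ] w 0.0314 F 25.0 [-0.1  0.  -1. ]
```

```bash
python3 -m crank '[[[0,0,0],[0,0,-1],1],[[0,0,0],[0,0,-2],1],[[0,0,0],[0,0,-3],1],[[0,0,0],[0,0,-3],1],[[0,0,0],[0,0,-3],1],[[0,0,0],[0,0,-2],1],[[0,0,0],[0,0,-1],1],[[0,0,0],[-1,0.4,0],1]]'
python3 -m crank '[[[0,0,0],[-2,0.8,0],1],[[0,0,0],[-3,1.1,0],1],[[0,0,0],[-4,1.5,0],1],[[0,0,0],[-4,1.5,0],1],[[0,0,0],[-4,1.5,0],1],[[0,0,0],[-4,1.5,0],1],[[0,0,0],[-4,1.5,0],1],[[0,0,0],[-4,1.5,0],1]]'
python3 -m crank '[[[0,0,0],[-4,1.5,0],1],[[0,0,0],[-4,1.5,0],1],[[0,0,0],[-4,1.5,0],1],[[0,0,0],[-4,1.6,0],1],[[0,0,0],[-3,1.1,0],1],[[0,0,0],[-2,0.8,0],1],[[0,0,0],[0,0,0],1],[[0,0,0],[0,0,0],1]]'
python3 go.py .502 .308 .197 -115
python3 - <<'E'
from h import *
import pickle
for n in("scene","side"):
    c=r.capture(n);pickle.dump(c,open(n+".pkl","wb"));cv2.imwrite(f"pics/{n}2.png",c["color"][...,::-1])
E
```

```text
time_s: 6.35
tcp_pos: [0.4599, -0.2566, 0.266]
eef_rot: [-179.9, 0.0, -115.2]
contact_force: [-1.0, 0.5, -0.5]
gripper_width: 0.0324
gripper_force: 25.0
time_s: 7.15
tcp_pos: [0.4826, 0.0547, 0.2635]
eef_rot: [179.9, -0.1, -115.1]
contact_force: [1.5, -0.5, -1.0]
gripper_width: 0.032
gripper_force: 25.0
time_s: 7.95
tcp_pos: [0.4997, 0.2767, 0.2635]
eef_rot: [179.9, -0.1, -115.1]
contact_force: [0.7, 0.3, -1.8]
gripper_width: 0.032
gripper_force: 25.0
t 7.95 shift [-2.94  1.11  6.64] turn [ 0.05 -0.12 -0.06] w 0.032 F 25.0 [ 0.7  0.3 -1.8]
```

View pics/side2.png

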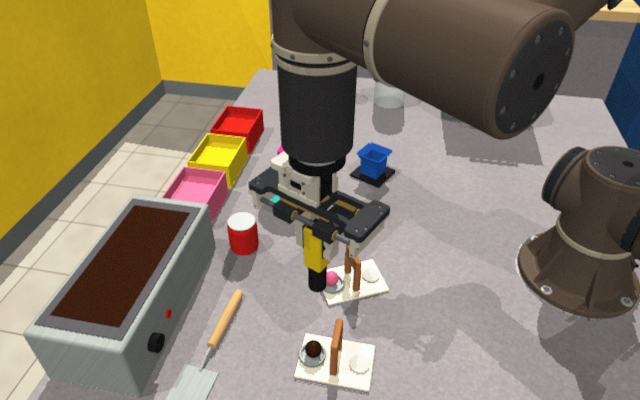

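The side picture shows the thermometer hanging upright in the fingers with its lower end at (317,288). It needs about 3 cm more sideways, then the descent.

```bash
python3 -m crank '[[[0,0,0],[-1.5,0.6,0],1],[[0,0,0],[-1.4,0.5,0],1],[[0,0,0],[0,0,0],1],[[0,0,0],[0,0,1],1],[[0,0,0],[0,0,1.6],1],[[0,0,0],[0,0,1.6],1],[[0,0,0],[0,0,1.5],1],[[0,0,0],[0,0,0.9],1]]'
python3 -m crank '[[[0,0,0],[0,0,0],1],[[0,0,0],[0,0,0],1],[[0,0,0],[0,0,0],1]]'
python3 go.py .502 .308 .197 -115
python3 - <<'E'
from h import *
out=[]
for n in("scene","side"):
    c=r.capture(n);W=cloud(c);z=W[...,2];hsv=cv2.cvtColor(c["color"],cv2.COLOR_RGB2HSV);V=hsv[...,2]
    near=(abs(W[...,0]-.5)<.045)&(abs(W[...,1]-.308)<.045)
    for nm,m in(("barrel",near&(z>.093)&(z<.14)),("ball",near&(z>.02)&(z<.045)&(V<75)&(W[...,0]>.48))):
        q=W[m];print(n,nm,len(q),q.mean(0).round(4) if len(q) else "",q.min(0).round(3) if len(q) else "",q.max(0).round(3) if len(q) else "")
    u0,v0=(338,60) if n=="scene" else (253,240)
    out.append(cv2.resize(c["color"][v0:v0+130,u0:u0+130],(390,390)))
cv2.imwrite("pics/aim.png",np.hstack(out)[...,::-1])
E
```

```text
time_s: 8.85
tcp_pos: [0.5021, 0.3069, 0.1966]
eef_rot: [179.9, -0.1, -115.1]
contact_force: [-0.5, -0.1, -1.0]
gripper_width: 0.0324
gripper_force: 25.0
time_s: 9.15
tcp_pos: [0.5031, 0.308, 0.1994]
eef_rot: [-180.0, 0.1, -115.1]
contact_force: [0.7, -0.4, -0.2]
gripper_width: 0.0318
gripper_force: 25.0
t 9.15 shift [0.05 0.1  0.24] turn [-0.03  0.07 -0.09] w 0.0318 F 25.0 [ 0.7 -0.4 -0.2]
scene barrel 157 [0.5094 0.2983 0.1181] [0.492 0.29  0.094] [0.519 0.314 0.14 ]
scene ball 33 [0.5067 0.2997 0.0327] [0.496 0.291 0.026] [0.512 0.311 0.039]
side barrel 304 [0.5012 0.3175 0.1175] [0.489 0.306 0.094] [0.517 0.323 0.14 ]
side ball 195 [0.4987 0.3107 0.0337] [0.486 0.298 0.02 ] [0.514 0.32  0.042]
```

View pics/aim.png

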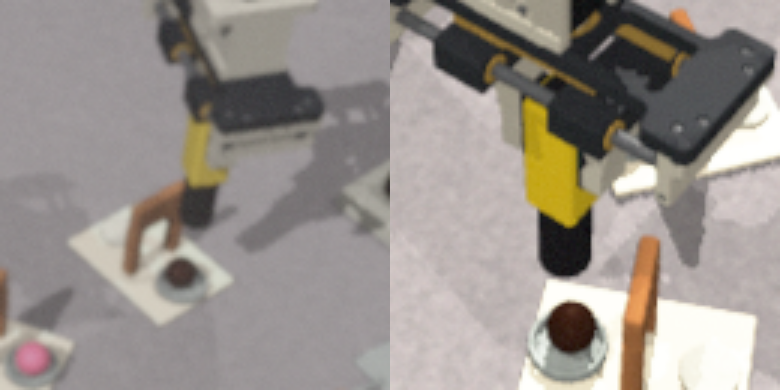

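The picture shows the lens end directly above the dark truffle in both views, and the point cloud agrees to about 3 mm. Next come the two-second hold and the way back.

```bash
for i in 1 2 3; do python3 -m crank '[[[0,0,0],[0,0,0],1],[[0,0,0],[0,0,0],1],[[0,0,0],[0,0,0],1],[[0,0,0],[0,0,0],1],[[0,0,0],[0,0,0],1],[[0,0,0],[0,0,0],1],[[0,0,0],[0,0,0],1],[[0,0,0],[0,0,0],1]]' | head -2; done
python3 -m crank '[[[0,0,0],[0,0,-1],1],[[0,0,0],[0,0,-1.6],1],[[0,0,0],[0,0,-1.6],1],[[0,0,0],[0,0,-1.5],1],[[0,0,0],[0,0,-0.9],1],[[0,0,0],[0,0,0],1],[[0,0,0],[1.4,-0.5,0],1],[[0,0,0],[2.5,-1,0],1]]'
python3 -m crank '[[[0,0,0],[4,-1.5,0],1],[[0,0,0],[4,-1.5,0],1],[[0,0,0],[4,-1.5,0],1],[[0,0,0],[4,-1.5,0],1],[[0,0,0],[4,-1.5,0],1],[[0,0,0],[4,-1.5,0],1],[[0,0,0],[4,-1.5,0],1],[[0,0,0],[4,-1.5,0],1]]'
python3 -m crank '[[[0,0,0],[4,-1.5,0],1],[[0,0,0],[4,-1.5,0],1],[[0,0,0],[4,-1.5,0],1],[[0,0,0],[3,-1.1,0],1],[[0,0,0],[1.5,-0.6,0],1],[[0,0,0],[0,0,0],1],[[0,0,0],[0,0,0],1],[[0,0,0],[0,0,0],1]]'
python3 -m crank '[[[0,0,0],[0,0,0],1],[[0,0,0],[0,0,0],1],[[0,0,0],[0,0,0],1]]'
python3 go.py .4588 -.267 .1145 -115
```

```text
time_s: 10.05
tcp_pos: [0.5027, 0.3078, 0.1985]
time_s: 10.85
tcp_pos: [0.5028, 0.3078, 0.1986]
time_s: 11.65
tcp_pos: [0.5027, 0.3078, 0.1986]
time_s: 12.45
tcp_pos: [0.4993, 0.2659, 0.2633]
eef_rot: [180.0, -0.1, -115.0]
contact_force: [0.1, -0.9, -1.3]
gripper_width: 0.0317
gripper_force: 25.0
time_s: 13.25
tcp_pos: [0.4713, -0.0767, 0.264]
eef_rot: [180.0, -0.0, -115.1]
contact_force: [1.2, -0.7, -1.5]
gripper_width: 0.0321
gripper_force: 25.0
time_s: 14.05
tcp_pos: [0.4586, -0.2498, 0.2642]
eef_rot: [180.0, 0.0, -115.1]
contact_force: [-0.7, -0.1, -0.8]
gripper_width: 0.0323
gripper_force: 25.0
time_s: 14.35
tcp_pos: [0.4591, -0.2498, 0.2647]
eef_rot: [-180.0, 0.0, -115.0]
contact_force: [-0.4, 0.3, -0.9]
gripper_width: 0.0316
gripper_force: 25.0
t 14.35 shift [ 1.58 -0.7  15.02] turn [-0.01  0.01 -0.04] w 0.0316 F 25.0 [-0.4  0.3 -0.9]
```

```bash
python3 -m crank '[[[0,0,0],[0.9,-0.4,0],1],[[0,0,0],[0.7,-0.3,0],1],[[0,0,0],[0,0,0],1],[[0,0,0],[0,0,0],1],[[0,0,0],[0,0,1.5],1],[[0,0,0],[0,0,2.5],1],[[0,0,0],[0,0,1.5],1],[[0,0,0],[0,0,0],1]]'
python3 go.py .4588 -.267 .1145 -115
python3 -m crank '[[[0,0,0],[0,0,1.3],1],[[0,0,0],[0,0,1.6],1],[[0,0,0],[0,0,1.6],1],[[0,0,0],[0,0,1.6],1],[[0,0,0],[0,0,1.4],1],[[0,0,0],[0,0,1],1],[[0,0,0],[0,0,0.4],1],[[0,0,0],[0,0,0],1]]'
python3 -m crank '[[[0,0,0],[0,0,0.2],1],[[0,0,0],[0,0,0.2],1],[[0,0,0],[0,0,0],1],[[0,0,0],[0,0,0],1]]'
python3 go.py .4588 -.267 .1145 -115
```

```text
time_s: 15.15
tcp_pos: [0.4571, -0.2673, 0.2074]
eef_rot: [179.8, -0.0, -115.1]
contact_force: [-0.7, -0.6, -0.5]
gripper_width: 0.0318
gripper_force: 25.0
t 15.15 shift [-0.1  -0.18  9.29] turn [ 0.24 -0.03 -0.12] w 0.0318 F 25.0 [-0.7 -0.6 -0.5]
time_s: 15.95
tcp_pos: [0.4585, -0.2678, 0.1204]
eef_rot: [180.0, -0.0, -115.1]
contact_force: [-0.3, -0.0, -0.9]
gripper_width: 0.0322
gripper_force: 25.0
time_s: 16.35
tcp_pos: [0.4586, -0.2678, 0.1168]
eef_rot: [-180.0, 0.0, -115.1]
contact_force: [0.1, 0.2, -1.0]
gripper_width: 0.0319
gripper_force: 25.0
t 16.35 shift [-0.08  0.02  0.23] turn [-0.02  0.   -0.09] w 0.0319 F 25.0 [ 0.1  0.2 -1. ]
```

```bash
python3 -m crank '[[[0,0,0],[0,0,0.15],1],[[0,0,0],[0,0,0],1],[[0,0,0],[0,0,0],1],[[0,0,0],[0,0,0],1]]'
python3 -m crank '[[[0,0,0],[0,0,0],-1],[[0,0,0],[0,0,0],-1],[[0,0,0],[0,0,0],-1],[[0,0,0],[0,0,0],-1],[[0,0,0],[0,0,0],-1],[[0,0,0],[0,0,0],-1],[[0,0,0],[0,0,0],-1],[[0,0,0],[0,0,0],-1]]'
python3 -m crank '[[[0,0,0],[0,0,-1],-1],[[0,0,0],[0,0,-2],-1],[[0,0,0],[0,0,-2.5],-1],[[0,0,0],[0,0,-2.5],-1],[[0,0,0],[0,0,-2.5],-1],[[0,0,0],[0,0,-2],-1],[[0,0,0],[0,0,-1],-1],[[0,0,0],[0,0,0],-1]]'
python3 go.py .44 .30 .25 -90
python3 - <<'E'
from h import *
import pickle
for n in("scene","side"): pickle.dump(r.capture(n),open(n+".pkl","wb"))
E
python3 m.py | egrep 'yellow|blue|dtbar|dtball|bowl'
```

```text
time_s: 16.75
tcp_pos: [0.4585, -0.2678, 0.1151]
eef_rot: [-180.0, -0.0, -115.1]
contact_force: [1.1, 0.3, -0.1]
gripper_width: 0.0318
gripper_force: 25.0
time_s: 17.55
tcp_pos: [0.4585, -0.2678, 0.115]
eef_rot: [180.0, -0.0, -115.1]
contact_force: [0.0, 0.3, 0.4]
gripper_width: 0.0867
gripper_force: 0.0
time_s: 18.35
tcp_pos: [0.4591, -0.2679, 0.2518]
eef_rot: [-179.8, 0.0, -115.1]
contact_force: [0.9, 0.2, -0.0]
gripper_width: 0.0879
gripper_force: 0.0
t 18.35 shift [-50.63  25.81   0.13] turn [ -0.18  -0.   -25.09] w 0.0879 F 0.0 [ 0.9  0.2 -0. ]
scene yellow 388 med [ 0.471 -0.271  0.11 ] min [ 0.447 -0.287  0.062] max [ 0.479 -0.252  0.142] rect 461 -269 30 30 64.4
scene yellowtop 478 med [ 0.511 -0.282  0.239] min [ 0.44  -0.304  0.13 ] max [ 0.559 -0.249  0.327] rect 499 -280 43 118 78.9
scene blue 229 med [ 0.467 -0.263  0.069] min [ 0.424 -0.308  0.065] max [ 0.501 -0.228  0.075] rect 459 -268 70 71 67.4
scene bowlrim 439 med [ 0.603 -0.083  0.048] min [ 0.557 -0.193  0.044] max [ 0.713 -0.038  0.054] rect 636 -116 154 155 48.8
scene dtbar 195 med [0.463 0.303 0.08 ] min [0.
[... 324 characters left out ...]
yellowtop 130 med [ 0.458 -0.261  0.139] min [ 0.44  -0.289  0.13 ] max [ 0.478 -0.247  0.145] rect 459 -267 33 34 66.1
side blue 131 med [ 0.453 -0.261  0.07 ] min [ 0.415 -0.296  0.065] max [ 0.5   -0.224  0.077] rect 458 -266 74 70 63.6
side bowlrim 458 med [ 0.637 -0.143  0.049] min [ 0.558 -0.197  0.044] max [ 0.715 -0.037  0.055] rect 636 -116 157 158 23.4
side dtbar 320 med [0.459 0.316 0.086] min [0.454 0.277 0.06 ] max [0.466 0.338 0.09 ] rect 460 308 61 12 89.8
side dtbartop 237 med [0.46  0.311 0.087] min [0.454 0.277 0.081] max [0.466 0.337 0.09 ] rect 460 307 12 60 0.0
side dtball 206 med [0.499 0.311 0.035] min [0.486 0.298 0.019] max [0.513 0.319 0.043] rect 499 308 25 23 51.3
```

```bash
python3 -m crank '[[[0,0,-8.3],[0,0,0],0],[[0,0,-8.4],[0,0,0],0],[[0,0,-8.4],[0,0,0],0],[[0,0,0],[-2,0,0],0],[[0,0,0],[-4,0,0],0],[[0,0,0],[-4.5,0,0],0],[[0,0,0],[-4.5,0,0],0],[[0,0,0],[-4.5,0,0],0]]'
python3 -m crank '[[[0,0,0],[-4.5,0,0],0],[[0,0,0],[-4.5,0,0],0],[[0,0,0],[-4.5,0,0],0],[[0,0,0],[-4.5,0,0],0],[[0,0,0],[-4.5,0,0],0],[[0,0,0],[-4.5,0,0],0],[[0,0,0],[-4.5,0,0],0],[[0,0,0],[-3.5,0,0],0]]'
python3 -m crank '[[[0,0,0],[-2.5,0,0],0],[[0,0,0],[0,0,0],0],[[0,0,0],[0,0,0],0],[[0,0,0],[0,0,0],0]]'
python3 go.py .460 .307 .082 -90
python3 - <<'E'
from h import *
c=r.capture("wrist");cv2.imwrite("pics/w2.png",c["color"][...,::-1])
E
```

```text
time_s: 19.25
tcp_pos: [0.4575, -0.0714, 0.2488]
eef_rot: [179.9, -0.0, -90.0]
contact_force: [1.4, 0.1, -0.0]
gripper_width: 0.0438
gripper_force: 0.0
time_s: 20.05
tcp_pos: [0.4576, 0.2793, 0.2485]
eef_rot: [179.9, -0.1, -89.9]
contact_force: [1.0, -0.1, -0.6]
gripper_width: 0.0434
gripper_force: 0.0
time_s: 20.45
tcp_pos: [0.4583, 0.3012, 0.2496]
eef_rot: [180.0, -0.0, -90.0]
contact_force: [-0.3, -0.4, 0.1]
gripper_width: 0.0438
gripper_force: 0.0
t 20.45 shift [-0.59 -0.19 16.76] turn [ 0.04 -0.05 -0.04] w 0.0438 F 0.0 [-0.3 -0.4  0.1]
```

View pics/w2.png

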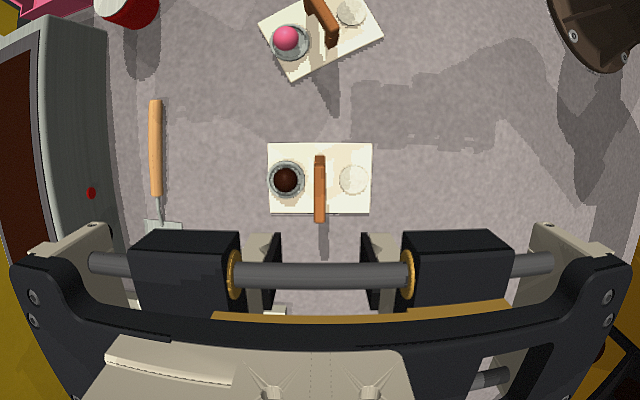

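The wrist picture shows the handle at (320,188), aligned with the tool's centre line, and the dark truffle at (286,180). The fingers will pass to either side of the bar.

```bash
python3 -m crank '[[[0,0,0],[-0.6,-0.1,2],0],[[0,0,0],[0,0,3],0],[[0,0,0],[0,0,3],0],[[0,0,0],[0,0,2],0],[[0,0,0],[0,0,0],0],[[0,0,0],[0,0,0],0],[[0,0,0],[0,0,0],0]]'
python3 go.py .460 .307 .082 -90
python3 -m crank '[[[0,0,0],[0,0,1.5],0],[[0,0,0],[0,0,2],0],[[0,0,0],[0,0,1.7],0],[[0,0,0],[0,0,1],0],[[0,0,0],[0,0,0.5],0],[[0,0,0],[0,0,0],0],[[0,0,0],[0,0,0],0]]'
python3 go.py .460 .307 .082 -90
```

```text
time_s: 21.2
tcp_pos: [0.4602, 0.3085, 0.1517]
eef_rot: [-179.9, 0.1, -90.0]
contact_force: [-0.3, 0.5, 0.1]
gripper_width: 0.0437
gripper_force: 0.0
t 21.2 shift [0.17 0.03 6.97] turn [-0.1   0.1  -0.01] w 0.0437 F 0.0 [-0.3  0.5  0.1]
time_s: 21.9
tcp_pos: [0.4598, 0.3087, 0.0839]
eef_rot: [-179.9, 0.1, -90.0]
contact_force: [-0.5, -0.3, -0.0]
gripper_width: 0.0437
gripper_force: 0.0
t 21.9 shift [ 0.17 -0.02  0.19] turn [-0.05  0.05  0.02] w 0.0437 F 0.0 [-0.5 -0.3 -0. ]
```

Now I'll close gently in steps, firm up the grip, and lift slowly.

```bash
python3 -m crank '[[[0,0,0],[0.15,0,0.2],0.2],[[0,0,0],[0,0,0],0.35],[[0,0,0],[0,0,0],0.5],[[0,0,0],[0,0,0],0.6],[[0,0,0],[0,0,0],0.65],[[0,0,0],[0,0,0],0.7],[[0,0,0],[0,0,0],0.75],[[0,0,0],[0,0,0],0.8]]' 10
python3 -m crank '[[[0,0,0],[0,0,0],1],[[0,0,0],[0,0,0],1],[[0,0,0],[0,0,0],1],[[0,0,0],[0,0,0],1],[[0,0,0],[0,0,0],1]]' 35
python3 -m crank '[[[0,0,0],[0,0,-0.1],1],[[0,0,0],[0,0,-0.2],1],[[0,0,0],[0,0,-0.4],1],[[0,0,0],[0,0,-0.6],1],[[0,0,0],[0,0,-0.6],1],[[0,0,0],[0,0,-0.4],1],[[0,0,0],[0,0,-0.2],1],[[0,0,0],[0,0,0],1]]'
python3 - <<'E'
from h import *
import pickle
for n in("scene","side"):
    c=r.capture(n);cv2.imwrite("pics/%s3.png"%n,c["color"][...,::-1])
E
```

```text
time_s: 22.7
tcp_pos: [0.4594, 0.3068, 0.0811]
eef_rot: [-180.0, 0.0, -90.0]
contact_force: [-0.4, 0.7, 0.3]
gripper_width: 0.0121
gripper_force: 10.0
time_s: 23.2
tcp_pos: [0.4594, 0.3068, 0.0811]
eef_rot: [-180.0, 0.0, -90.0]
contact_force: [0.9, 1.0, -0.3]
gripper_width: 0.012
gripper_force: 35.0
time_s: 24.0
tcp_pos: [0.4595, 0.3069, 0.1065]
eef_rot: [-180.0, 0.0, -90.0]
contact_force: [-0.9, -0.5, -1.9]
gripper_width: 0.0116
gripper_force: 35.0
```

View pics/side3.png

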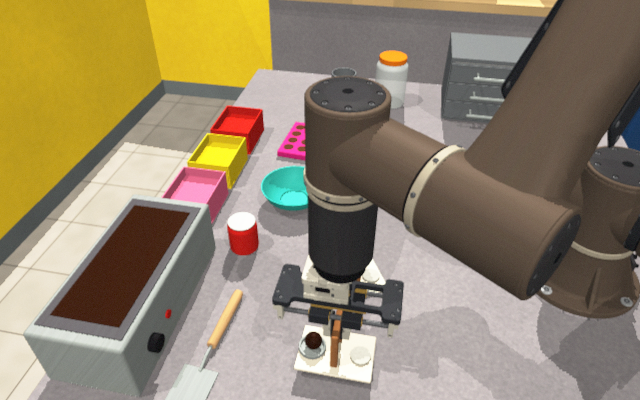

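The side picture shows the tray off the table and level, with the truffle in its dish at (313,341). I'm raising it and then carrying it with gentle ramps.

```bash
python3 -m crank '[[[0,0,0],[0,0,-0.2],1],[[0,0,0],[0,0,-0.5],1],[[0,0,0],[0,0,-0.9],1],[[0,0,0],[0,0,-1.2],1],[[0,0,0],[0,0,-1.2],1],[[0,0,0],[0,0,-1.2],1],[[0,0,0],[0,0,-1.2],1],[[0,0,0],[0,0,-1.2],1]]'
python3 -m crank '[[[0,0,0],[0,0,-1],1],[[0,0,0],[0,0,-0.8],1],[[0,0,0],[0,0,-0.4],1],[[0,0,0],[0,0,-0.2],1],[[0,0,0],[0,0,0],1],[[0,0,0],[0,0,0],1],[[0,0,0],[0.4,-0.13,0],1],[[0,0,0],[0.8,-0.25,0],1]]'
python3 -m crank '[[[0,0,0],[1.2,-0.38,0],1],[[0,0,0],[1.6,-0.5,0],1],[[0,0,0],[1.9,-0.6,0],1],[[0,0,0],[1.9,-0.6,0],1],[[0,0,0],[1.9,-0.6,0],1],[[0,0,0],[1.9,-0.6,0],1],[[0,0,0],[1.9,-0.6,0],1],[[0,0,0],[1.9,-0.6,0],1]]'
python3 -m crank '[[[0,0,0],[1.9,-0.6,0],1],[[0,0,0],[1.9,-0.6,0],1],[[0,0,0],[1.9,-0.6,0],1],[[0,0,0],[1.9,-0.6,0],1],[[0,0,0],[1.9,-0.6,0],1],[[0,0,0],[1.9,-0.6,0],1],[[0,0,0],[1.9,-0.6,0],1],[[0,0,0],[1.9,-0.6,0],1]]'
python3 -m crank '[[[0,0,0],[1.9,-0.6,0],1],[[0,0,0],[1.9,-0.6,0],1],[[0,0,0],[1.9,-0.6,0],1],[[0,0,0],[1.6,-0.5,0],1],[[0,0,0],[1.2,-0.38,0],1],[[0,0,0],[0.8,-0.25,0],1],[[0,0,0],[0.4,-0.13,0],1],[[0,0,0],[0,0,0],1]]'
python3 -m crank '[[[0,0,0],[0,0,0],1],[[0,0,0],[0,0,0],1],[[0,0,0],[0,0,0],1],[[0,0,0],[0,0,0],1]]'
python3 go.py .593 -.1155 .181 -90
```

```text
time_s: 24.9
tcp_pos: [0.4594, 0.3068, 0.1834]
eef_rot: [-180.0, 0.0, -90.0]
contact_force: [-0.4, -0.3, -2.2]
gripper_width: 0.0118
gripper_force: 35.0
time_s: 25.7
tcp_pos: [0.4632, 0.2945, 0.2057]
eef_rot: [180.0, -0.0, -90.0]
contact_force: [0.2, -0.4, -1.9]
gripper_width: 0.0118
gripper_force: 35.0
time_s: 26.5
tcp_pos: [0.5082, 0.1506, 0.2062]
eef_rot: [-180.0, 0.0, -90.0]
contact_force: [-0.1, 0.1, -0.8]
gripper_width: 0.012
gripper_force: 35.0
time_s: 27.3
tcp_pos: [0.5558, -0.0014, 0.2061]
eef_rot: [180.0, -0.0, -90.0]
contact_force: [-0.1, 0.2, -2.1]
gripper_width: 0.0119
gripper_force: 35.0
time_s: 28.1
tcp_pos: [0.5866, -0.0966, 0.206]
eef_rot: [180.0, 0.0, -90.0]
contact_force: [-0.2, -0.7, -1.9]
gripper_width: 0.0116
gripper_force: 35.0
time_s: 28.5
tcp_pos: [0.5866, -0.0958, 0.2062]
eef_rot: [-180.0, 0.0, -90.0]
contact_force: [-0.1, -0.6, -2.1]
gripper_width: 0.0118
gripper_force: 35.0
t 28.5 shift [ 1.97 -0.63  2.52] turn [-0.01  0.    0.05] w 0.0118 F 35.0 [-0.1 -0.6 -2.1]
```

```bash
python3 -m crank '[[[0,0,0],[0.3,-0.1,0.3],1],[[0,0,0],[0.6,-0.2,0.6],1],[[0,0,0],[0.6,-0.2,0.7],1],[[0,0,0],[0.4,-0.1,0.6],1],[[0,0,0],[0.1,0,0.3],1],[[0,0,0],[0,0,0],1],[[0,0,0],[0,0,0],1],[[0,0,0],[0,0,0],1]]'
python3 -m crank '[[[0,0,0],[0,0,0],1],[[0,0,0],[0,0,0],1],[[0,0,0],[0,0,0],1],[[0,0,0],[0,0,0],1],[[0,0,0],[0,0,0],1],[[0,0,0],[0,0,0],1]]'
python3 go.py .593 -.1155 .181 -90
python3 - <<'E'
from h import *
o=[]
for n in("scene","side"):
    c=r.capture(n);W=cloud(c);z=W[...,2];hsv=cv2.cvtColor(c["color"],cv2.COLOR_RGB2HSV)
    b=(abs(W[...,0]-.635)<.045)&(abs(W[...,1]+.115)<.045)
    q=W[b&(hsv[...,2]<75)&(z>.112)&(z<.15)];print(n,"ball",len(q),q.min(0).round(3) if len(q) else "",q.max(0).round(3) if len(q) else "")
    p=W[(abs(W[...,0]-.6)<.08)&(abs(W[...,1]+.115)<.06)&(hsv[...,1]<70)&(hsv[...,2]>110)&(z>.09)&(z<.12)]
    A=np.c_[p[:,:2],np.ones(len(p))];print("plane",len(p),np.linalg.lstsq(A,p[:,2],rcond=None)[0].round(3),np.median(p[:,2]).round(4))
    o.append(c["color"][100:340,150:470])
cv2.imwrite("pics/end.png",np.hstack(o)[...,::-1])
E
```

```text
time_s: 29.3
tcp_pos: [0.5928, -0.1162, 0.1814]
eef_rot: [-180.0, -0.0, -90.0]
contact_force: [-0.2, 0.1, -2.2]
gripper_width: 0.0121
gripper_force: 35.0
time_s: 29.9
tcp_pos: [0.5926, -0.1163, 0.181]
eef_rot: [180.0, -0.0, -90.0]
contact_force: [-0.1, 0.7, -2.3]
gripper_width: 0.0122
gripper_force: 35.0
t 29.9 shift [-0.08 -0.04  0.  ] turn [ 0.01 -0.    0.01] w 0.0122 F 35.0 [-0.1  0.7 -2.3]
scene ball 79 [ 0.633 -0.135  0.125] [ 0.649 -0.111  0.14 ]
plane 1215 [0.011 0.009 0.102] 0.1069
side ball 111 [ 0.591 -0.139  0.113] [ 0.646 -0.106  0.142]
plane 1012 [ 0.011 -0.025  0.1  ] 0.1079
```

View pics/end.png

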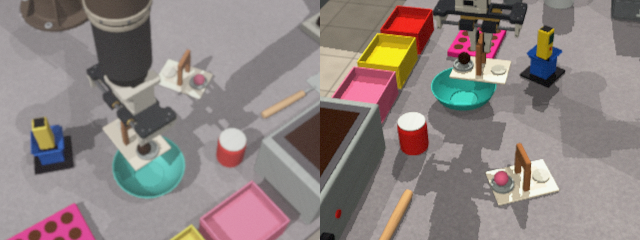

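The picture shows the dark truffle in its dish (scene crop (146,149), side crop (463,58)) over the bowl. The tray is level to about 1°, the thermometer stands in its stand, and the rest looks undisturbed.

```bash
python3 -c "
from plant import r
print(r.close_job())"
```

```text
the job is handed in; nothing more can be done
None
```

I handed the job in at about 30 s: the lens was held over the dark truffle for over 2 s, the thermometer is back in its stand, and the tray is held level and still with the truffle over the middle of the bowl, about 5 cm above the rim; no verdict was returned.

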